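Put the control vials and the sample pot away in their colour-matched stands

TASK

The control run is over: stand each glass control vial in the shallow round stand that has the colour of its cap, and the orange-capped sample pot in the wide orange stand. Each must end upright, flat on the floor of its stand and let go; set them down gently rather than dropping them, and leave the small white bottle and the timer where they are.

Things in the scene. Friction and masses are not known exactly. Their poses are not given: they have to be found in the camera images.
- vial_red: Glass control vial with a red screw cap, standing upright and loose on the bench: round, 22 mm in diameter, 46 mm tall, the cap being its top 12 mm (21 mm in diameter); about 15 g. Origin at the centre of its underside, z up along its axis.
- vial_green: Glass control vial with a green screw cap, standing upright and loose on the bench: round, 22 mm in diameter, 46 mm tall, the cap being its top 12 mm (21 mm in diameter); about 15 g. Origin at the centre of its underside, z up along its axis.
- vial_yellow: Glass control vial with a yellow screw cap, standing upright and loose on the bench: round, 22 mm in diameter, 46 mm tall, the cap being its top 12 mm (21 mm in diameter); about 15 g. Origin at the centre of its underside, z up along its axis.
- pot: Wide sample pot with an orange cap, standing upright and loose on the bench: 74 mm tall, body 28 mm in diameter, the cap being its top 16 mm (31 mm in diameter; take it by the cap); about 20 g. Origin at the centre of its underside, z up along its axis.
- stand_red: Shallow round stand moulded all in red plastic, fixed to the bench: 50 mm across outside, rim top 9 mm above the bench, recess 42 mm across with a flat floor 4 mm above the bench. Origin at the centre of its underside, z up.
- stand_green: Shallow round stand moulded all in green plastic, fixed to the bench: 50 mm across outside, rim top 9 mm above the bench, recess 42 mm across with a flat floor 4 mm above the bench. Origin at the centre of its underside, z up.
- stand_yellow: Shallow round stand moulded all in yellow plastic, fixed to the bench: 50 mm across outside, rim top 9 mm above the bench, recess 42 mm across with a flat floor 4 mm above the bench. Origin at the centre of its underside, z up.
- stand_orange: The wider shallow round stand, moulded all in orange plastic, fixed to the bench: 62 mm across outside, rim top 9 mm above the bench, recess 54 mm across with a flat floor 4 mm above the bench. Origin at the centre of its underside, z up.
- wash_bottle: Small white plastic bottle with a white cap and a blue band, 42 mm in diameter, 92 mm tall, standing loose on the bench; to be left alone. Origin at the centre of its underside.
- timer: White lab timer, 62 x 66 x 19 mm, lying loose on the bench near its right-hand side; to be left alone. Origin at the centre of its underside.
Things that resemble listed ones, but are neither listed nor needed, are in the scene too. What is shaped like the pot but pink is not meant.

How it is judged:
By the outcome, as a careful person would: the job done as asked, in the order asked, and still so for the second after the job is handed in, with the robot touching nothing.
It also fails if it takes over 96 s, if anything falls off the work surface, if the arm or the gripper's body presses on something with over 40 N, if the wrist force passes 120 N, or if a joint passes its speed limit or range.

ROBOT

A 7-joint arm with a two-finger parallel gripper is mounted at the origin on a cart in front of the work surface, level with it; the furniture and walls round the work are solid. World frame = base frame: x ahead of the robot, y to its left, z up, the work surface at z = 0. Lengths are in m, angles in rad, forces in N, time in s.
With the tool pointing down it reaches from about 0.4 to 0.85 m from the base axis. Payload 4.5 kg.
Tool frame: the origin (TCP) lies on the centre line of the jaws, within the pads' length; the fingertips stand 11 mm ahead of it and the grasp point (between the pads) lies 8 mm behind it; z points along the fingers, y is the line along which they close (so a half turn about z gives the same grasp; the last joint's range is limited). The gripper opens to 88 mm and grips with 3 to 60 N. Pads are 18 mm wide; open, the fingers measure 123 mm over their backs; the gripper's body (75 mm by 187 mm) begins 45 mm behind the grasp point.
Start: joints at [0.034, 0.689, -0.195, 1.565, 0.157, 0.902, -0.215], TCP at [0.625, 0, 0.25] pointing down, gripper open.
Joint ranges: [-3.01, 3.01], [-0.46, 2.08], [-1.47, 1.51], [0.13, 2.56], [-1, 4.14], [0.04, 2.09], [-2.66, 2.66]. Speed limits (rad/s): [2.57, 2.57, 3.14, 3.14, 3.14, 3.14, 3.14].

INTERFACE

Orientations are given as a unit quaternion [x, y, z, w].
In Python, from plant import * gives the robot as it stands. The module is installed in compiled form; this text tells all that it offers.
- The arm moves only by the tool send_rows, never from a script. Its argument "motion" is a list of rows, each an object of numbers: "x", "y", "z": the shift along the tool's x, y, z in cm; "rx", "ry", "rz": the turn, a rotation vector about the tool's x, y, z in rad; "jaw": the finger opening in cm, from 0 to 8.81. In form: [{"x": .., "y": .., "z": .., "rx": .., "ry": .., "rz": .., "jaw": ..}, ...]. A call has exactly 5 rows; each row shifts and turns the commanded pose from where the row before left it, along the tool's axes as they then stand; what a row does not reach is not made up. A row lasts 1/10 s, in which the tool goes at most 50 mm and 8.59 degrees, less where a joint would pass 70% of its speed; a pose out of reach is approached as far as the arm can. A call is refused whole if a number of a shift passes 5 or a number of a turn 0.15, either way. A call with a gripper value outside its range is refused whole. The fingers move at their own pace and stop on an object; "grip_force" is the grip in N (left out, the last holds). Time passes only in rows, so rows that do not move let the fingers close, or fill a call up. It gives the time, the measured TCP pose, the force, the opening and the grip force at its end, in the units of the state.
- get_state(): the state, without advancing time (a new reading comes with each control period).
- snapshot(name): name is "scene" or "side" or "wrist"; returns a dict with "img" (480x640x3 uint8, red, green, blue), "vertical_fov" (degrees; the focal length in pixels is half the picture's height over the tangent of half this angle, whatever the lens; pixels are square), "cx", "cy" (the principal point, pixels), "extrinsics" (4x4, takes a point from camera to world coordinates). Camera axes: x right, y up, looking along -z (the intrinsics and any distortion apply to the point x, -y, -z); pixel columns grow to the right and rows downward; lengths in m; the calibration is good to about 2 mm. A picture is of the moment at which its call begins. There is no depth.
- finish_job(): hands the job in; it is judged then, once.
The state is a dict: "clock": time; "q": joint angles; "qd": joint speeds; "joint_torque": joint torques, N m; "tool_pos": TCP position; "eef_rot": TCP orientation; "contact_force": force on the tool from outside, world axes, zero at the start; "moment": the same for the moment, N m; "opening": opening from 0.0 (shut) to 1.0 (fully open); "finger_force": force on a finger pad.
Only numpy, scipy, OpenCV 4.12 (cv2) and the standard library are available. Lean on these libraries where they do the work, as an engineer would, in place of code of your own. Each camera call takes 0.05 s, during which the arm holds its last target. There are 200 camera calls.

## Working session

There is one attempt and no reset: what is moved stays moved. The work goes in short steps, Python scripts to look and compute and a tool call to move; the robot and the scene stay as the last step left them, time stands still between calls to the robot, and variables do not carry over. Pictures are saved under pics/ and viewed, at most 14 in all, crops included, and the job is handed in when it is done.

Besides the shell and the picture viewer there is one more tool, called after "Call:" as a command line: name --argument value ..., lists and objects as JSON in quotes. send_rows: Moves the arm, as the interface text tells. Its arguments: {"type":"object","properties":{"motion":{"type":"array"},"grip_force":{"type":"number"}},"required":["motion"]}

```bash
mkdir -p pics
python3 - <<'E'
from plant import *
import cv2, numpy as np
s=get_state(); print(s['clock'],s['tool_pos'],s['eef_rot'],s['opening'])
for n in ("scene","side"):
    d=snapshot(n); cv2.imwrite(f'pics/{n}0.png',d['img'][:,:,::-1]); print(n,d['vertical_fov'],d['cx'],d['cy'],np.round(d['extrinsics'],3).tolist(),[k for k in d])
E
```

```text
0.0 [ 6.24409658e-01 -6.51861548e-05  2.48926916e-01] [ 7.07087516e-01  7.07125475e-01 -6.89733242e-04 -5.76053841e-04] 0.9994518209697478
scene 45.707156707735685 327.9829387423447 237.0047648227111 [[0.757, 0.459, -0.465, -0.092], [-0.653, 0.551, -0.519, -0.766], [0.018, 0.697, 0.717, 0.981], [0.0, 0.0, 0.0, 1.0]] ['img', 'vertical_fov', 'cx', 'cy', 'extrinsics']
side 44.61044745164397 325.0772545569582 236.32373607110728 [[-0.904, 0.282, -0.322, 0.077], [-0.428, -0.582, 0.691, 0.859], [0.007, 0.763, 0.647, 0.914], [0.0, 0.0, 0.0, 1.0]] ['img', 'vertical_fov', 'cx', 'cy', 'extrinsics']
```

View pics/scene0.png

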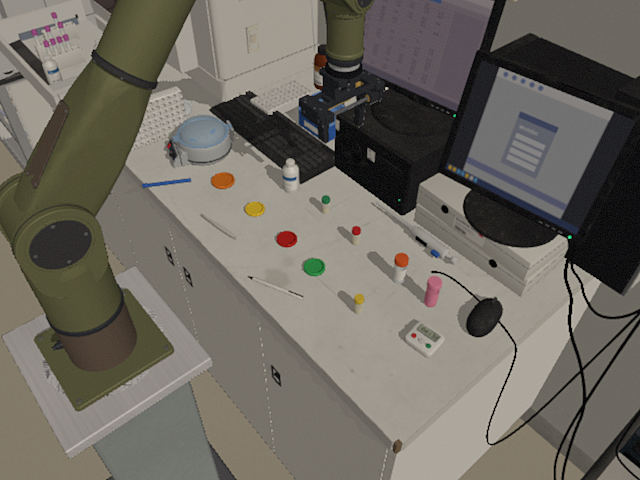

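View pics/side0.png

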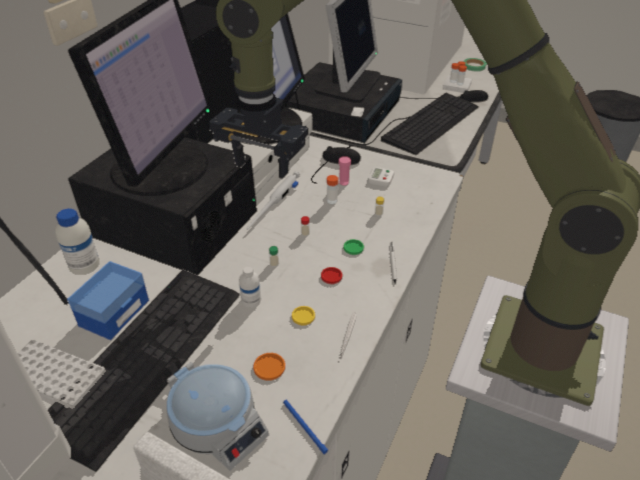

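Candidates in the scene view:
- Orange pot at (401,267). Its decoys are the pink pot (432,292) and the far-off orange-capped bottles in the side view at (458,70).
- Vials: red (356,232), green (326,202), yellow (360,300).
- Stands: orange (222,181), yellow (255,209), red (287,239), green (314,267).

Next I'll triangulate by colour and check one crop.

```bash
cat > h.py <<'E'
from plant import *
import cv2, numpy as np
from scipy.spatial.transform import Rotation as R
HUE={'red':[(0,5),(172,180)],'orange':[(6,17)],'yellow':[(20,34)],'green':[(45,88)]}
def blobs(img,c,amin=15,S=130,V=70):
    h=cv2.cvtColor(img,cv2.COLOR_RGB2HSV)
    m=sum(cv2.inRange(h,(a,S,V),(b,255,255)) for a,b in HUE[c])
    n,_,st,ce=cv2.connectedComponentsWithStats(m.astype(np.uint8))
    return [(int(st[i,4]),ce[i],st[i,:4]) for i in range(1,n) if st[i,4]>=amin]
def ray(d,p):
    f=d['img'].shape[0]/2/np.tan(np.radians(d['vertical_fov'])/2); E=d['extrinsics']
    v=np.array([(p[0]-d['cx'])/f,-(p[1]-d['cy'])/f,-1.])
    return E[:3,3],E[:3,:3]@v
def plane(d,p,z):
    o,v=ray(d,p); return o+v*(z-o[2])/v[2]
def tri(d1,p1,d2,p2):
    o1,v1=ray(d1,p1);o2,v2=ray(d2,p2)
    t=np.linalg.lstsq(np.c_[v1,-v2],o2-o1,rcond=None)[0]
    a,b=o1+v1*t[0],o2+v2*t[1]; return (a+b)/2,np.linalg.norm(a-b)
E
python3 - <<'E'
from h import *
a=snapshot('scene');b=snapshot('side');w=snapshot('wrist')
cv2.imwrite('pics/wrist0.png',w['img'][:,:,::-1])
A={'red':(356,232),'green':(326,200),'yellow':(360,299),'orange':(401,260)};S={'red':(287,239),'green':(314,267),'yellow':(255,209),'orange':(222,181)}
B={'red':(305,220),'green':(273,250),'yellow':(380,201),'orange':(332,181)};T={'red':(331,275),'green':(353,247),'yellow':(303,316),'orange':(269,367)}
def near(d,c,p):
    return min(blobs(d['img'],c),key=lambda x:np.hypot(*(x[1]-p)))
for c in A:
    for nm,P,Q,z in (('obj',A,B,.066 if c=='orange' else .04),('stand',S,T,.008)):
        x=near(a,c,P[c]);y=near(b,c,Q[c]);t=tri(a,x[1],b,y[1])
        print(c,nm,x[0],y[0],np.round(x[1]),np.round(y[1]),np.round(t[0],3),round(t[1],4),np.round(plane(a,x[1],z)[:2],3),np.round(plane(b,y[1],z)[:2],3))
t=tri(a,(291,160),b,(249,271));print('bottle',t)
print('pink',tri(a,(433,281),b,(345,160)))
crop=np.hstack([cv2.resize(a['img'][180:330,290:460],None,fx=2.3,fy=2.3),cv2.resize(b['img'][140:290,230:400],None,fx=2.3,fy=2.3)])
cv2.imwrite('pics/crop0.png',crop[:,:,::-1]); print(crop.shape)
E
```

```text
red obj 61 50 [356. 230.] [305. 220.] [ 0.583 -0.109  0.039] 0.0011 [ 0.583 -0.109] [ 0.582 -0.108]
red stand 258 279 [286. 239.] [331. 275.] [0.462 0.001 0.004] 0.0007 [ 0.46  -0.002] [0.46  0.005]
green obj 48 41 [325. 199.] [273. 250.] [0.598 0.018 0.04 ] 0.0011 [0.598 0.018] [0.597 0.019]
green stand 287 205 [314. 267.] [353. 247.] [ 0.455 -0.109  0.004] 0.0006 [ 0.453 -0.112] [ 0.453 -0.104]
yellow obj 80 42 [359. 299.] [380. 200.] [ 0.451 -0.261  0.04 ] 0.0008 [ 0.451 -0.261] [ 0.45  -0.261]
yellow stand 233 346 [254. 209.] [303. 315.] [0.464 0.135 0.004] 0.0009 [0.463 0.131] [0.462 0.138]
orange obj 157 105 [401. 260.] [332. 180.] [ 0.579 -0.256  0.065] 0.0008 [ 0.579 -0.256] [ 0.578 -0.254]
orange stand 303 682 [223. 180.] [269. 366.] [0.464 0.278 0.004] 0.0007 [0.462 0.273] [0.462 0.281]
bottle (array([0.58568091, 0.14127747, 0.08940437]), np.float64(0.008616906042675482))
pink (array([ 0.58233343, -0.34403737,  0.07226096]), np.float64(9.405821333964527e-07))
(345, 782, 3)
```

View pics/crop0.png

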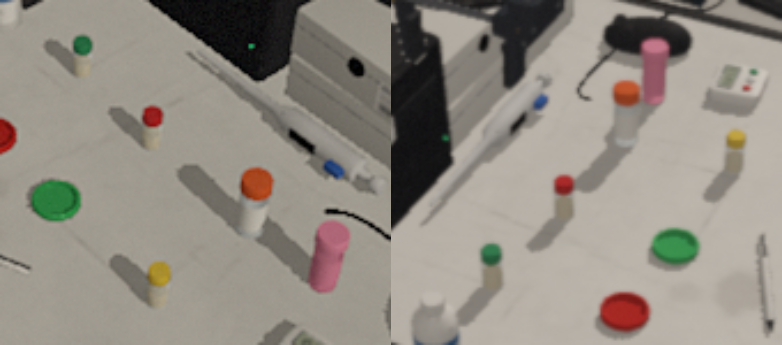

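View pics/wrist0.png

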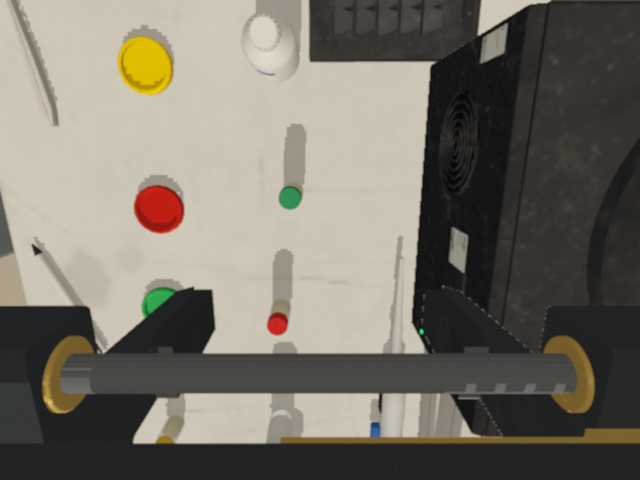

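The crops confirm the picks: red cap (356,230), green cap (325,199), yellow cap (359,299) and orange-capped white pot (401,260), with the pink one beside it rejected. The wrist view shows red, green and yellow stands on the left, and the computer's dark face on the right starting at about column 430.

One quick check of the room toward the computers:

Run:
```python
from h import *
a=snapshot('scene');w=snapshot('wrist')
for p in [(337,170),(399,207),(418,222),(518,287),(376,203),(455,260)]: print(p,np.round(plane(a,p,0),3))
for p in [(414,320),(400,240),(430,65)]: print('w',p,np.round(plane(w,p,0),3))
for c in ('red','green'):
    for x in blobs(w['img'],c,100): print(c,x[0],np.round(x[1]),np.round(plane(w,x[1],.046)[:2],3),np.round(plane(w,x[1],.004)[:2],3))
```

```text
(337, 170) [0.729 0.121 0.   ]
(399, 207) [ 0.753 -0.09   0.   ]
(418, 222) [ 0.75  -0.159  0.   ]
(518, 287) [ 0.769 -0.444  0.   ]
(376, 203) [ 0.718 -0.042 -0.   ]
(455, 260) [ 0.723 -0.301  0.   ]
w (414, 320) [ 0.732 -0.128  0.   ]
w (400, 240) [ 0.711 -0.035  0.   ]
w (430, 65) [0.729 0.134 0.   ]
red 1834 [158. 209.] [0.48  0.007] [ 0.462 -0.001]
red 349 [277. 323.] [ 0.584 -0.108] [ 0.579 -0.13 ]
green 348 [289. 197.] [0.599 0.017] [0.596 0.011]
green 516 [156. 300.] [ 0.467 -0.082] [ 0.447 -0.101]
```

Call:
send_rows --motion '[{"x": -2.18,"y": -0.83,"z": 2.9,"jaw": 5},{"x": -2.18,"y": -0.83,"z": 2.9,"jaw": 5},{"x": -2.18,"y": -0.83,"z": 2.9,"jaw": 5},{"x": -2.18,"y": -0.83,"z": 2.9,"jaw": 5},{"x": -2.18,"y": -0.83,"z": 2.9,"jaw": 5}]' --grip_force 8

```text
schema error: expected keys x, y, z, rx, ry, rz, jaw
```

Call:
send_rows --motion '[{"jaw": 5},{"jaw": 5},{"jaw": 5},{"jaw": 5},{"jaw": 5}]'

```text
schema error: expected keys x, y, z, rx, ry, rz, jaw
```

Run:
```python
from h import *
s=get_state();print(s['tool_pos'],s['eef_rot'],s['opening'])
w=snapshot('wrist');cv2.imwrite('pics/w1.png',w['img'][:,:,::-1])
for x in blobs(w['img'],'red',100): print(x[0],np.round(x[1]),np.round(plane(w,x[1],.046)[:2],4),x[2])
```

```text
[6.24887220e-01 2.66603012e-05 2.49553642e-01] [ 7.07102953e-01  7.07110591e-01 -1.05580171e-04 -1.22596455e-04] 0.9996823312099291
1833 [158. 209.] [0.4797 0.0068] [134 185  49  48]
352 [277. 323.] [ 0.5841 -0.108 ] [267 313  20  22]
```

View pics/w1.png

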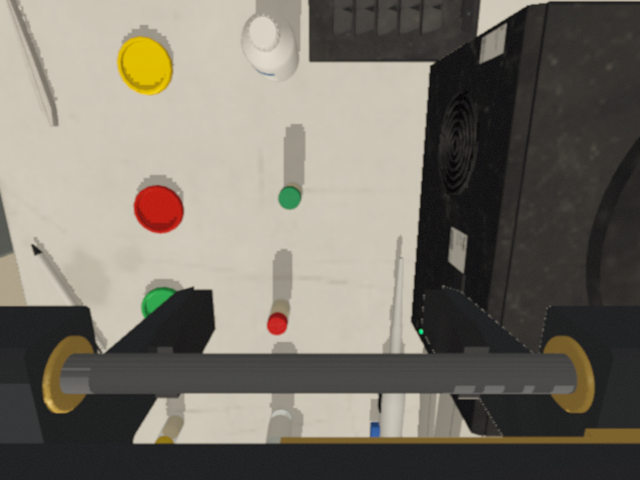

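The rows were refused because every key is required, so nothing moved and the view is unchanged (red cap still at (277,323)). Resending with full rows.

Call:
send_rows --motion '[{"x": -2.18,"y": -0.83,"z": 3,"rx": 0,"ry": 0,"rz": 0,"jaw": 5},{"x": -2.18,"y": -0.83,"z": 3,"rx": 0,"ry": 0,"rz": 0,"jaw": 5},{"x": -2.18,"y": -0.83,"z": 3,"rx": 0,"ry": 0,"rz": 0,"jaw": 5},{"x": -2.18,"y": -0.83,"z": 3,"rx": 0,"ry": 0,"rz": 0,"jaw": 5},{"x": -2.18,"y": -0.83,"z": 3,"rx": 0,"ry": 0,"rz": 0,"jaw": 5}]' --grip_force 8

```text
clock: 0.9
tool_pos: [0.5834, -0.1098, 0.0988]
eef_rot: [0.707, 0.707, 0.0, 0.0]
contact_force: [0.7, -0.7, -0.1]
opening: 0.578
finger_force: 0.0
```

Call:
send_rows --motion '[{"x": 0,"y": 0,"z": 0,"rx": 0,"ry": 0,"rz": 0,"jaw": 5},{"x": 0,"y": 0,"z": 0,"rx": 0,"ry": 0,"rz": 0,"jaw": 5},{"x": 0,"y": 0,"z": 0,"rx": 0,"ry": 0,"rz": 0,"jaw": 5},{"x": 0,"y": 0,"z": 0,"rx": 0,"ry": 0,"rz": 0,"jaw": 5},{"x": 0,"y": 0,"z": 0,"rx": 0,"ry": 0,"rz": 0,"jaw": 5}]'

```text
clock: 1.4
tool_pos: [0.5847, -0.1078, 0.101]
eef_rot: [0.707, 0.708, 0.001, 0.001]
contact_force: [0.3, 0.7, -0.1]
opening: 0.562
finger_force: 0.0
```

```bash
cat > look.py <<'E'
import sys
from h import *
s=get_state();p=s['tool_pos'];print('t',round(s['clock'],2),'pos',np.round(p,4),np.round(s['eef_rot'],3),'open',round(s['opening'],3),'F',np.round(s['contact_force'],1),'pad',np.round(s['finger_force'],1))
E
python3 look.py
python3 - <<'E'
from h import *
a=snapshot('scene');b=snapshot('side')
x=[x for x in blobs(a['img'],'red') if np.hypot(*(x[1]-(356,230)))<12];y=[x for x in blobs(b['img'],'red') if np.hypot(*(x[1]-(305,220)))<12]
print(x,y)
v=np.hstack([cv2.resize(a['img'][150:300,270:440],None,fx=2.3,fy=2.3),cv2.resize(b['img'][140:290,220:390],None,fx=2.3,fy=2.3)])
cv2.imwrite('pics/c1.png',v[:,:,::-1])
E
```

```text
t 1.4 pos [ 0.5847 -0.1078  0.101 ] [0.707 0.708 0.001 0.001] open 0.562 F [ 0.3  0.7 -0.1] pad 0.0
[(61, array([355.91803279, 230.2295082 ]), array([352, 226,   9,   9], dtype=int32))] [(50, array([304.78, 220.14]), array([301, 217,   8,   8], dtype=int32))]
```

View pics/c1.png

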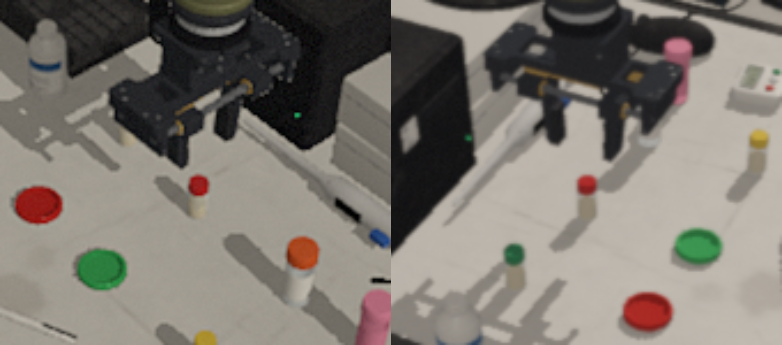

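The gripper hovers about 10 cm up over the red vial (crop caps at (198,185) left and (587,185) right), with its path free. Descending and gripping.

Call:
send_rows --motion '[{"x": 0,"y": 0,"z": 2,"rx": 0,"ry": 0,"rz": 0,"jaw": 5},{"x": 0,"y": 0,"z": 2,"rx": 0,"ry": 0,"rz": 0,"jaw": 5},{"x": 0,"y": 0,"z": 2,"rx": 0,"ry": 0,"rz": 0,"jaw": 5},{"x": 0,"y": 0,"z": 1.6,"rx": 0,"ry": 0,"rz": 0,"jaw": 5},{"x": 0,"y": 0,"z": 0,"rx": 0,"ry": 0,"rz": 0,"jaw": 5}]'

```text
clock: 2.0
tool_pos: [0.5822, -0.1086, 0.0219]
eef_rot: [0.707, 0.707, -0.001, -0.001]
contact_force: [-1.1, -0.7, 0.2]
opening: 0.568
finger_force: 0.0
```

Call:
send_rows --motion '[{"x": 0,"y": 0,"z": 0,"rx": 0,"ry": 0,"rz": 0,"jaw": 3},{"x": 0,"y": 0,"z": 0,"rx": 0,"ry": 0,"rz": 0,"jaw": 2.5},{"x": 0,"y": 0,"z": 0,"rx": 0,"ry": 0,"rz": 0,"jaw": 1.5},{"x": 0,"y": 0,"z": 0,"rx": 0,"ry": 0,"rz": 0,"jaw": 1.5},{"x": 0,"y": 0,"z": 0,"rx": 0,"ry": 0,"rz": 0,"jaw": 1.5}]'

```text
clock: 2.5
tool_pos: [0.5841, -0.1091, 0.0245]
eef_rot: [0.707, 0.707, 0.0, 0.001]
contact_force: [-0.1, -0.4, 3.8]
opening: 0.248
finger_force: 8.0
```

Call:
send_rows --motion '[{"x": 0,"y": 0,"z": -1,"rx": 0,"ry": 0,"rz": 0,"jaw": 1.5},{"x": 0,"y": 0,"z": -2,"rx": 0,"ry": 0,"rz": 0,"jaw": 1.5},{"x": 0,"y": 0,"z": -2,"rx": 0,"ry": 0,"rz": 0,"jaw": 1.5},{"x": 0,"y": 0,"z": -1,"rx": 0,"ry": 0,"rz": 0,"jaw": 1.5},{"x": 0,"y": 0,"z": 0,"rx": 0,"ry": 0,"rz": 0,"jaw": 1.5}]'

```text
clock: 3.0
tool_pos: [0.5845, -0.1092, 0.0854]
eef_rot: [0.707, 0.707, 0.001, 0.001]
contact_force: [0.4, -0.1, 0.1]
opening: 0.246
finger_force: 8.0
```

Call:
send_rows --motion '[{"x": 2,"y": -2.2,"z": 0,"rx": 0,"ry": 0,"rz": 0,"jaw": 1.5},{"x": 2.5,"y": -2.8,"z": 0,"rx": 0,"ry": 0,"rz": 0,"jaw": 1.5},{"x": 2.5,"y": -2.8,"z": 0,"rx": 0,"ry": 0,"rz": 0,"jaw": 1.5},{"x": 2.4,"y": -2.7,"z": 0,"rx": 0,"ry": 0,"rz": 0,"jaw": 1.5},{"x": 1.5,"y": -1.65,"z": 0,"rx": 0,"ry": 0,"rz": 0,"jaw": 1.5}]'

```text
clock: 3.5
tool_pos: [0.459, 0.0018, 0.0832]
eef_rot: [0.706, 0.708, -0.001, -0.001]
contact_force: [0.2, -0.8, -0.1]
opening: 0.25
finger_force: 8.0
```

Call:
send_rows --motion '[{"x": 0,"y": 0,"z": 0,"rx": 0,"ry": 0,"rz": 0,"jaw": 1.5},{"x": 0,"y": 0,"z": 1.5,"rx": 0,"ry": 0,"rz": 0,"jaw": 1.5},{"x": 0,"y": 0,"z": 1.5,"rx": 0,"ry": 0,"rz": 0,"jaw": 1.5},{"x": 0,"y": 0,"z": 1,"rx": 0,"ry": 0,"rz": 0,"jaw": 1.5},{"x": 0,"y": 0,"z": 0,"rx": 0,"ry": 0,"rz": 0,"jaw": 1.5}]'

```text
clock: 4.0
tool_pos: [0.462, -0.0006, 0.0424]
eef_rot: [0.707, 0.707, -0.001, -0.0]
contact_force: [0.1, -0.1, 0.5]
opening: 0.246
finger_force: 8.0
```

```bash
python3 - <<'E'
from h import *
a=snapshot('scene');b=snapshot('side')
P=[]
for d,c in((a,(287,235)),(b,(331,270))):
    print([(x[0],np.round(x[1]),x[2]) for x in blobs(d['img'],'red') if np.hypot(*(x[1]-c))<45])
v=np.hstack([cv2.resize(a['img'][180:280,230:340],None,fx=3.5,fy=3.5),cv2.resize(b['img'][210:310,270:380],None,fx=3.5,fy=3.5)])
cv2.imwrite('pics/c2.png',v[:,:,::-1])
E
python3 look.py
```

```text
[(46, array([287., 224.]), array([284, 219,   7,   9], dtype=int32)), (180, array([287., 241.]), array([277, 232,  20,  15], dtype=int32))]
[(70, array([331., 257.]), array([327, 253,   9,   9], dtype=int32)), (221, array([331., 276.]), array([321, 268,  21,  16], dtype=int32))]
t 4.1 pos [ 4.622e-01 -4.000e-04  4.360e-02] [ 0.707  0.707 -0.     0.   ] open 0.248 F [ 1.1 -0.4 -0.3] pad 8.0
```

View pics/c2.png

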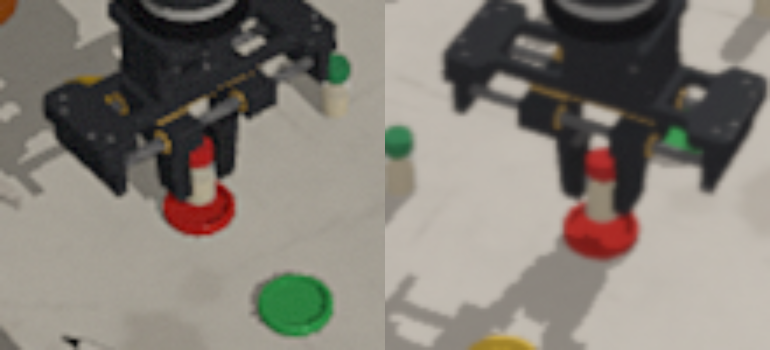

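The vial hangs centred over the red stand in both views (stand centres at (200,207) and (600,230) in the crop). Lowering slowly.

Call:
send_rows --motion '[{"x": 0,"y": 0,"z": 0.8,"rx": 0,"ry": 0,"rz": 0,"jaw": 1.5},{"x": 0,"y": 0,"z": 0.4,"rx": 0,"ry": 0,"rz": 0,"jaw": 1.5},{"x": 0,"y": 0,"z": 0.2,"rx": 0,"ry": 0,"rz": 0,"jaw": 1.5},{"x": 0,"y": 0,"z": 0.1,"rx": 0,"ry": 0,"rz": 0,"jaw": 1.5},{"x": 0,"y": 0,"z": 0,"rx": 0,"ry": 0,"rz": 0,"jaw": 1.5}]'

```text
clock: 4.6
tool_pos: [0.4619, -0.0, 0.0291]
eef_rot: [0.707, 0.707, -0.0, -0.0]
contact_force: [0.2, -0.7, -0.1]
opening: 0.246
finger_force: 8.0
```

Call:
send_rows --motion '[{"x": 0,"y": 0,"z": 0.1,"rx": 0,"ry": 0,"rz": 0,"jaw": 1.5},{"x": 0,"y": 0,"z": 0,"rx": 0,"ry": 0,"rz": 0,"jaw": 1.5},{"x": 0,"y": 0,"z": 0,"rx": 0,"ry": 0,"rz": 0,"jaw": 1.5},{"x": 0,"y": 0,"z": 0,"rx": 0,"ry": 0,"rz": 0,"jaw": 1.5},{"x": 0,"y": 0,"z": 0,"rx": 0,"ry": 0,"rz": 0,"jaw": 1.5}]'

```text
clock: 5.1
tool_pos: [0.462, -0.0, 0.0284]
eef_rot: [0.707, 0.707, -0.0, 0.0]
contact_force: [-0.4, 0.3, 4.3]
opening: 0.243
finger_force: 8.0
```

Contact at about 4 N, so it is seated. Release, lift, and go to green.

Call:
send_rows --motion '[{"x": 0,"y": 0,"z": 0,"rx": 0,"ry": 0,"rz": 0,"jaw": 2.6},{"x": 0,"y": 0,"z": 0,"rx": 0,"ry": 0,"rz": 0,"jaw": 3.5},{"x": 0,"y": 0,"z": 0,"rx": 0,"ry": 0,"rz": 0,"jaw": 5},{"x": 0,"y": 0,"z": 0,"rx": 0,"ry": 0,"rz": 0,"jaw": 5},{"x": 0,"y": 0,"z": 0,"rx": 0,"ry": 0,"rz": 0,"jaw": 5}]'

```text
clock: 5.6
tool_pos: [0.4619, -0.0, 0.0282]
eef_rot: [0.707, 0.707, -0.0, -0.0]
contact_force: [-0.4, -0.5, 0.1]
opening: 0.568
finger_force: 0.0
```

Call:
send_rows --motion '[{"x": 0,"y": 0,"z": -1.2,"rx": 0,"ry": 0,"rz": 0,"jaw": 5},{"x": 0,"y": 0,"z": -2,"rx": 0,"ry": 0,"rz": 0,"jaw": 5},{"x": 0,"y": 0,"z": -2,"rx": 0,"ry": 0,"rz": 0,"jaw": 5},{"x": 0,"y": 0,"z": -2,"rx": 0,"ry": 0,"rz": 0,"jaw": 5},{"x": 0,"y": 0,"z": 0,"rx": 0,"ry": 0,"rz": 0,"jaw": 5}]'

```text
clock: 6.1
tool_pos: [0.463, -0.0001, 0.1021]
eef_rot: [0.707, 0.707, 0.001, 0.001]
contact_force: [1.1, -0.5, -0.7]
opening: 0.572
finger_force: 0.0
```

Call:
send_rows --motion '[{"x": 0.35,"y": 2.7,"z": 0,"rx": 0,"ry": 0,"rz": 0,"jaw": 5},{"x": 0.35,"y": 2.7,"z": 0,"rx": 0,"ry": 0,"rz": 0,"jaw": 5},{"x": 0.35,"y": 2.7,"z": 0,"rx": 0,"ry": 0,"rz": 0,"jaw": 5},{"x": 0.35,"y": 2.7,"z": 0,"rx": 0,"ry": 0,"rz": 0,"jaw": 5},{"x": 0.35,"y": 2.8,"z": 0,"rx": 0,"ry": 0,"rz": 0,"jaw": 5}]'

```text
clock: 6.6
tool_pos: [0.5983, 0.0174, 0.099]
eef_rot: [0.707, 0.707, -0.001, -0.001]
contact_force: [0.5, 0.4, -1.1]
opening: 0.568
finger_force: 0.0
```

```bash
python3 look.py
python3 - <<'E'
from h import *
a=snapshot('scene');b=snapshot('side')
for d,c in((a,(287,235)),(b,(331,270))):
    print([(x[0],np.round(x[1]),x[2]) for x in blobs(d['img'],'red') if np.hypot(*(x[1]-c))<45])
v=np.hstack([cv2.resize(a['img'][150:270,240:370],None,fx=3,fy=3),cv2.resize(b['img'][190:310,240:370],None,fx=3,fy=3)])
cv2.imwrite('pics/c3.png',v[:,:,::-1])
E
python3 look.py
```

```text
t 6.6 pos [0.5983 0.0174 0.099 ] [ 0.707  0.707 -0.001 -0.001] open 0.568 F [ 0.5  0.4 -1.1] pad 0.0
[(63, array([286., 227.]), array([282, 223,   9,   9], dtype=int32)), (152, array([286., 240.]), array([277, 232,  20,  15], dtype=int32))]
[(61, array([332., 262.]), array([328, 258,   8,   9], dtype=int32)), (172, array([331., 277.]), array([321, 268,  21,  16], dtype=int32))]
t 6.7 pos [0.6015 0.0183 0.0993] [0.707 0.707 0.002 0.001] open 0.566 F [-0.2 -0.1  0.3] pad 0.0
```

View pics/c3.png

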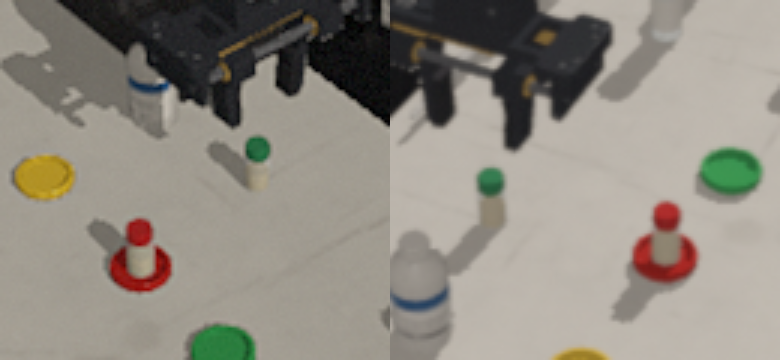

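The red vial stands upright in its stand (cap at (139,232) in the left crop and (666,215) in the right). The gripper is above the green vial (258,150). Next: pick green.

Call:
send_rows --motion '[{"x": 0,"y": 0,"z": 2,"rx": 0,"ry": 0,"rz": 0,"jaw": 5},{"x": 0,"y": 0,"z": 2,"rx": 0,"ry": 0,"rz": 0,"jaw": 5},{"x": 0,"y": 0,"z": 2,"rx": 0,"ry": 0,"rz": 0,"jaw": 5},{"x": 0,"y": 0,"z": 1.6,"rx": 0,"ry": 0,"rz": 0,"jaw": 5},{"x": 0,"y": 0,"z": 0,"rx": 0,"ry": 0,"rz": 0,"jaw": 5}]'

```text
clock: 7.2
tool_pos: [0.5954, 0.0172, 0.0216]
eef_rot: [0.707, 0.707, -0.002, -0.002]
contact_force: [0.7, -0.4, 0.0]
opening: 0.568
finger_force: 0.0
```

Call:
send_rows --motion '[{"x": 0,"y": 0,"z": 0,"rx": 0,"ry": 0,"rz": 0,"jaw": 3},{"x": 0,"y": 0,"z": 0,"rx": 0,"ry": 0,"rz": 0,"jaw": 2.5},{"x": 0,"y": 0,"z": 0,"rx": 0,"ry": 0,"rz": 0,"jaw": 1.5},{"x": 0,"y": 0,"z": 0,"rx": 0,"ry": 0,"rz": 0,"jaw": 1.5},{"x": 0,"y": 0,"z": 0,"rx": 0,"ry": 0,"rz": 0,"jaw": 1.5}]'

```text
clock: 7.7
tool_pos: [0.5985, 0.0175, 0.025]
eef_rot: [0.707, 0.707, 0.0, 0.0]
contact_force: [0.4, 0.3, 3.8]
opening: 0.245
finger_force: 8.0
```

Call:
send_rows --motion '[{"x": 0,"y": 0,"z": -1,"rx": 0,"ry": 0,"rz": 0,"jaw": 1.5},{"x": 0,"y": 0,"z": -2,"rx": 0,"ry": 0,"rz": 0,"jaw": 1.5},{"x": 0,"y": 0,"z": -2,"rx": 0,"ry": 0,"rz": 0,"jaw": 1.5},{"x": 0,"y": 0,"z": -1,"rx": 0,"ry": 0,"rz": 0,"jaw": 1.5},{"x": 0,"y": 0,"z": 0,"rx": 0,"ry": 0,"rz": 0,"jaw": 1.5}]'

```text
clock: 8.2
tool_pos: [0.5989, 0.0176, 0.0859]
eef_rot: [0.707, 0.707, 0.001, 0.001]
contact_force: [-0.1, -0.1, -1.1]
opening: 0.247
finger_force: 8.0
```

Call:
send_rows --motion '[{"x": -2,"y": -2.4,"z": 0,"rx": 0,"ry": 0,"rz": 0,"jaw": 1.5},{"x": -3,"y": -3.4,"z": 0,"rx": 0,"ry": 0,"rz": 0,"jaw": 1.5},{"x": -3,"y": -3.4,"z": 0,"rx": 0,"ry": 0,"rz": 0,"jaw": 1.5},{"x": -3,"y": -3.2,"z": 0,"rx": 0,"ry": 0,"rz": 0,"jaw": 1.5},{"x": -1.6,"y": -2,"z": 0,"rx": 0,"ry": 0,"rz": 0,"jaw": 1.5}]'

```text
clock: 8.7
tool_pos: [0.4499, -0.1114, 0.0838]
eef_rot: [0.708, 0.706, -0.002, -0.001]
contact_force: [0.7, -0.4, -0.4]
opening: 0.242
finger_force: 8.0
```

Call:
send_rows --motion '[{"x": 0,"y": 0,"z": 0,"rx": 0,"ry": 0,"rz": 0,"jaw": 1.5},{"x": 0,"y": 0,"z": 1.5,"rx": 0,"ry": 0,"rz": 0,"jaw": 1.5},{"x": 0,"y": 0,"z": 1.5,"rx": 0,"ry": 0,"rz": 0,"jaw": 1.5},{"x": 0,"y": 0,"z": 1,"rx": 0,"ry": 0,"rz": 0,"jaw": 1.5},{"x": 0,"y": 0,"z": 0,"rx": 0,"ry": 0,"rz": 0,"jaw": 1.5}]'

```text
clock: 9.2
tool_pos: [0.4542, -0.1073, 0.0428]
eef_rot: [0.706, 0.708, -0.0, -0.001]
contact_force: [0.6, -0.3, 0.7]
opening: 0.246
finger_force: 8.0
```

```bash
python3 look.py
python3 - <<'E'
from h import *
a=snapshot('scene');b=snapshot('side')
r=[]
for d,c in((a,(314,255)),(b,(353,235))):
    q=[x for x in blobs(d['img'],'green') if np.hypot(*(x[1]-c))<45];print([(x[0],np.round(x[1]),x[2]) for x in q]); r.append(min(q,key=lambda x:x[1][1])[1])
print(tri(a,r[0],b,r[1]))
E
```

```text
t 9.2 pos [ 0.4542 -0.1073  0.0428] [ 0.706  0.708 -0.    -0.001] open 0.246 F [ 0.6 -0.3  0.7] pad 8.0
[(21, array([314., 252.]), array([311, 250,   7,   5], dtype=int32)), (206, array([315., 269.]), array([304, 259,  21,  17], dtype=int32))]
[(45, array([354., 230.]), array([350, 227,   8,   7], dtype=int32)), (144, array([353., 248.]), array([344, 242,  19,  12], dtype=int32))]
(array([ 0.45592152, -0.11075671,  0.05402443]), np.float64(0.0004913130879924551))
```

Call:
send_rows --motion '[{"x": 0,"y": 0,"z": 0.8,"rx": 0,"ry": 0,"rz": 0,"jaw": 1.5},{"x": 0,"y": 0,"z": 0.4,"rx": 0,"ry": 0,"rz": 0,"jaw": 1.5},{"x": 0,"y": 0,"z": 0.2,"rx": 0,"ry": 0,"rz": 0,"jaw": 1.5},{"x": 0,"y": 0,"z": 0.1,"rx": 0,"ry": 0,"rz": 0,"jaw": 1.5},{"x": 0,"y": 0,"z": 0.1,"rx": 0,"ry": 0,"rz": 0,"jaw": 1.5}]'

```text
clock: 9.8
tool_pos: [0.4539, -0.1086, 0.0287]
eef_rot: [0.707, 0.707, -0.0, 0.0]
contact_force: [-1.0, 0.4, 11.6]
opening: 0.245
finger_force: 8.0
```

Call:
send_rows --motion '[{"x": 0,"y": 0,"z": 0,"rx": 0,"ry": 0,"rz": 0,"jaw": 1.5},{"x": 0,"y": 0,"z": 0,"rx": 0,"ry": 0,"rz": 0,"jaw": 1.5},{"x": 0,"y": 0,"z": 0,"rx": 0,"ry": 0,"rz": 0,"jaw": 1.5},{"x": 0,"y": 0,"z": 0,"rx": 0,"ry": 0,"rz": 0,"jaw": 1.5},{"x": 0,"y": 0,"z": 0,"rx": 0,"ry": 0,"rz": 0,"jaw": 1.5}]'

```text
clock: 10.3
tool_pos: [0.4539, -0.1086, 0.0288]
eef_rot: [0.707, 0.707, -0.0, 0.0]
contact_force: [-0.8, -0.5, 5.9]
opening: 0.246
finger_force: 8.0
```

Seated. Release, lift, and go to yellow.

Call:
send_rows --motion '[{"x": 0,"y": 0,"z": 0,"rx": 0,"ry": 0,"rz": 0,"jaw": 2.6},{"x": 0,"y": 0,"z": 0,"rx": 0,"ry": 0,"rz": 0,"jaw": 3.5},{"x": 0,"y": 0,"z": 0,"rx": 0,"ry": 0,"rz": 0,"jaw": 5},{"x": 0,"y": 0,"z": 0,"rx": 0,"ry": 0,"rz": 0,"jaw": 5},{"x": 0,"y": 0,"z": 0,"rx": 0,"ry": 0,"rz": 0,"jaw": 5}]'

```text
clock: 10.8
tool_pos: [0.4539, -0.1085, 0.0282]
eef_rot: [0.707, 0.707, -0.0, -0.0]
contact_force: [0.1, 0.2, 0.1]
opening: 0.565
finger_force: 0.0
```

Call:
send_rows --motion '[{"x": 0,"y": 0,"z": -1.2,"rx": 0,"ry": 0,"rz": 0,"jaw": 5},{"x": 0,"y": 0,"z": -2,"rx": 0,"ry": 0,"rz": 0,"jaw": 5},{"x": 0,"y": 0,"z": -2,"rx": 0,"ry": 0,"rz": 0,"jaw": 5},{"x": 0,"y": 0,"z": -2,"rx": 0,"ry": 0,"rz": 0,"jaw": 5},{"x": 0,"y": 0,"z": 0,"rx": 0,"ry": 0,"rz": 0,"jaw": 5}]'

```text
clock: 11.3
tool_pos: [0.455, -0.1089, 0.1021]
eef_rot: [0.707, 0.707, 0.001, 0.001]
contact_force: [0.9, 0.2, -0.2]
opening: 0.567
finger_force: 0.0
```

Call:
send_rows --motion '[{"x": -3,"y": -0.07,"z": 0,"rx": 0,"ry": 0,"rz": 0,"jaw": 5},{"x": -3.5,"y": -0.07,"z": 0,"rx": 0,"ry": 0,"rz": 0,"jaw": 5},{"x": -3.5,"y": -0.07,"z": 0,"rx": 0,"ry": 0,"rz": 0,"jaw": 5},{"x": -3.2,"y": -0.07,"z": 0,"rx": 0,"ry": 0,"rz": 0,"jaw": 5},{"x": -2.1,"y": -0.07,"z": 0,"rx": 0,"ry": 0,"rz": 0,"jaw": 5}]'

```text
clock: 11.8
tool_pos: [0.4493, -0.2644, 0.0992]
eef_rot: [0.708, 0.706, -0.001, -0.0]
contact_force: [-0.6, 0.1, -0.4]
opening: 0.567
finger_force: 0.0
```

```bash
python3 look.py
python3 - <<'E'
from h import *
a=snapshot('scene');b=snapshot('side')
v=np.hstack([cv2.resize(a['img'][215:335,260:390],None,fx=3,fy=3),cv2.resize(b['img'][170:290,290:420],None,fx=3,fy=3)])
cv2.imwrite('pics/c4.png',v[:,:,::-1])
E
python3 look.py
```

```text
t 11.8 pos [ 0.4493 -0.2644  0.0992] [ 0.708  0.706 -0.001 -0.   ] open 0.567 F [-0.6  0.1 -0.4] pad 0.0
t 11.9 pos [ 0.449  -0.2654  0.0991] [ 0.709  0.705 -0.001  0.   ] open 0.566 F [-0.9  0.9 -0.5] pad 0.0
```

View pics/c4.png

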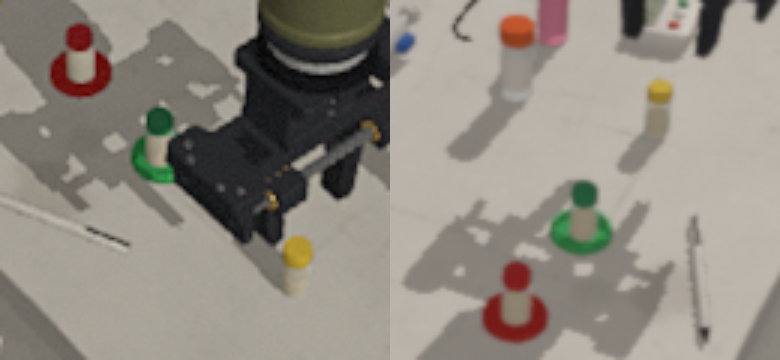

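The red and green vials stand upright in their stands (crop: (80,50), (160,135)). The gripper is above the yellow vial (297,262). Pick yellow.

Call:
send_rows --motion '[{"x": 0,"y": 0,"z": 0,"rx": 0,"ry": 0,"rz": 0,"jaw": 5},{"x": 0,"y": 0,"z": 2,"rx": 0,"ry": 0,"rz": 0,"jaw": 5},{"x": 0,"y": 0,"z": 3,"rx": 0,"ry": 0,"rz": 0,"jaw": 5},{"x": 0,"y": 0,"z": 2.6,"rx": 0,"ry": 0,"rz": 0,"jaw": 5},{"x": 0,"y": 0,"z": 0,"rx": 0,"ry": 0,"rz": 0,"jaw": 5}]'

```text
clock: 12.4
tool_pos: [0.4492, -0.2582, 0.0218]
eef_rot: [0.706, 0.709, -0.001, -0.003]
contact_force: [-0.9, 0.2, 1.1]
opening: 0.566
finger_force: 0.0
```

Call:
send_rows --motion '[{"x": 0,"y": 0,"z": 0,"rx": 0,"ry": 0,"rz": 0,"jaw": 3},{"x": 0,"y": 0,"z": 0,"rx": 0,"ry": 0,"rz": 0,"jaw": 2.5},{"x": 0,"y": 0,"z": 0,"rx": 0,"ry": 0,"rz": 0,"jaw": 1.5},{"x": 0,"y": 0,"z": 0,"rx": 0,"ry": 0,"rz": 0,"jaw": 1.5},{"x": 0,"y": 0,"z": 0,"rx": 0,"ry": 0,"rz": 0,"jaw": 1.5}]'

```text
clock: 12.9
tool_pos: [0.451, -0.2618, 0.0252]
eef_rot: [0.707, 0.707, 0.0, 0.001]
contact_force: [-0.1, -0.3, 5.3]
opening: 0.246
finger_force: 8.0
```

Call:
send_rows --motion '[{"x": 0,"y": 0,"z": -1,"rx": 0,"ry": 0,"rz": 0,"jaw": 1.5},{"x": 0,"y": 0,"z": -3,"rx": 0,"ry": 0,"rz": 0,"jaw": 1.5},{"x": 0,"y": 0,"z": -3,"rx": 0,"ry": 0,"rz": 0,"jaw": 1.5},{"x": 0,"y": 0,"z": -2,"rx": 0,"ry": 0,"rz": 0,"jaw": 1.5},{"x": 0,"y": 0,"z": -1,"rx": 0,"ry": 0,"rz": 0,"jaw": 1.5}]'

```text
clock: 13.4
tool_pos: [0.4509, -0.262, 0.1265]
eef_rot: [0.707, 0.707, 0.0, 0.001]
contact_force: [0.3, -0.1, 0.2]
opening: 0.243
finger_force: 8.0
```

Call:
send_rows --motion '[{"x": 2.5,"y": 0.13,"z": 0,"rx": 0,"ry": 0,"rz": 0,"jaw": 1.5},{"x": 4,"y": 0.13,"z": 0,"rx": 0,"ry": 0,"rz": 0,"jaw": 1.5},{"x": 4.5,"y": 0.13,"z": 0,"rx": 0,"ry": 0,"rz": 0,"jaw": 1.5},{"x": 4.5,"y": 0.13,"z": 0,"rx": 0,"ry": 0,"rz": 0,"jaw": 1.5},{"x": 4.5,"y": 0.13,"z": 0,"rx": 0,"ry": 0,"rz": 0,"jaw": 1.5}]'

```text
clock: 13.9
tool_pos: [0.4565, -0.06, 0.1241]
eef_rot: [0.707, 0.707, -0.0, -0.0]
contact_force: [0.6, 0.3, -0.2]
opening: 0.245
finger_force: 8.0
```

Call:
send_rows --motion '[{"x": 4.5,"y": 0.13,"z": 0,"rx": 0,"ry": 0,"rz": 0,"jaw": 1.5},{"x": 4.5,"y": 0.13,"z": 0,"rx": 0,"ry": 0,"rz": 0,"jaw": 1.5},{"x": 4.5,"y": 0.13,"z": 0,"rx": 0,"ry": 0,"rz": 0,"jaw": 1.5},{"x": 4,"y": 0.13,"z": 0,"rx": 0,"ry": 0,"rz": 0,"jaw": 1.5},{"x": 2.2,"y": 0.13,"z": 0,"rx": 0,"ry": 0,"rz": 0,"jaw": 1.5}]'

```text
clock: 14.4
tool_pos: [0.463, 0.14, 0.1243]
eef_rot: [0.705, 0.709, 0.001, -0.001]
contact_force: [0.4, -0.7, -0.1]
opening: 0.248
finger_force: 8.0
```

Call:
send_rows --motion '[{"x": 0,"y": 0,"z": 0,"rx": 0,"ry": 0,"rz": 0,"jaw": 1.5},{"x": 0,"y": 0,"z": 2,"rx": 0,"ry": 0,"rz": 0,"jaw": 1.5},{"x": 0,"y": 0,"z": 3,"rx": 0,"ry": 0,"rz": 0,"jaw": 1.5},{"x": 0,"y": 0,"z": 2,"rx": 0,"ry": 0,"rz": 0,"jaw": 1.5},{"x": 0,"y": 0,"z": 1,"rx": 0,"ry": 0,"rz": 0,"jaw": 1.5}]'

```text
clock: 14.9
tool_pos: [0.4625, 0.1332, 0.0428]
eef_rot: [0.708, 0.707, -0.002, -0.0]
contact_force: [-0.0, 0.4, -0.1]
opening: 0.246
finger_force: 8.0
```

```bash
python3 - <<'E'
from h import *
a=snapshot('scene');b=snapshot('side')
r=[]
for d,c in((a,(254,200)),(b,(303,305))):
    q=[x for x in blobs(d['img'],'yellow',20) if np.hypot(*(x[1]-c))<35];print([(x[0],np.round(x[1]),x[2]) for x in q]); r.append(min(q,key=lambda x:x[1][1])[1])
print(tri(a,r[0],b,r[1]))
E
python3 look.py
```

```text
[(52, array([253., 193.]), array([250, 189,   7,   9], dtype=int32)), (173, array([255., 210.]), array([245, 202,  20,  15], dtype=int32))]
[(74, array([302., 298.]), array([298, 293,  10,  10], dtype=int32)), (248, array([302., 317.]), array([292, 307,  23,  18], dtype=int32))]
(array([0.46446615, 0.13449434, 0.05489935]), np.float64(0.0009555247087067772))
t 15.0 pos [0.4626 0.1339 0.0433] [ 0.707  0.707 -0.002 -0.   ] open 0.249 F [-0.3 -0.3  0.3] pad 8.0
```

Call:
send_rows --motion '[{"x": 0,"y": 0,"z": 0.8,"rx": 0,"ry": 0,"rz": 0,"jaw": 1.5},{"x": 0,"y": 0,"z": 0.4,"rx": 0,"ry": 0,"rz": 0,"jaw": 1.5},{"x": 0,"y": 0,"z": 0.2,"rx": 0,"ry": 0,"rz": 0,"jaw": 1.5},{"x": 0,"y": 0,"z": 0.1,"rx": 0,"ry": 0,"rz": 0,"jaw": 1.5},{"x": 0,"y": 0,"z": 0,"rx": 0,"ry": 0,"rz": 0,"jaw": 1.5}]'

```text
clock: 15.5
tool_pos: [0.4635, 0.1355, 0.0294]
eef_rot: [0.707, 0.707, -0.0, -0.0]
contact_force: [-1.1, -0.2, -0.0]
opening: 0.246
finger_force: 8.0
```

Call:
send_rows --motion '[{"x": 0,"y": 0,"z": 0.1,"rx": 0,"ry": 0,"rz": 0,"jaw": 1.5},{"x": 0,"y": 0,"z": 0,"rx": 0,"ry": 0,"rz": 0,"jaw": 1.5},{"x": 0,"y": 0,"z": 0,"rx": 0,"ry": 0,"rz": 0,"jaw": 1.5},{"x": 0,"y": 0,"z": 0,"rx": 0,"ry": 0,"rz": 0,"jaw": 1.5},{"x": 0,"y": 0,"z": 0,"rx": 0,"ry": 0,"rz": 0,"jaw": 1.5}]'

```text
clock: 16.0
tool_pos: [0.4636, 0.1355, 0.029]
eef_rot: [0.707, 0.707, 0.0, 0.0]
contact_force: [-0.7, -0.1, 6.4]
opening: 0.25
finger_force: 8.0
```

Call:
send_rows --motion '[{"x": 0,"y": 0,"z": 0,"rx": 0,"ry": 0,"rz": 0,"jaw": 2.6},{"x": 0,"y": 0,"z": 0,"rx": 0,"ry": 0,"rz": 0,"jaw": 3.5},{"x": 0,"y": 0,"z": 0,"rx": 0,"ry": 0,"rz": 0,"jaw": 5},{"x": 0,"y": 0,"z": 0,"rx": 0,"ry": 0,"rz": 0,"jaw": 5},{"x": 0,"y": 0,"z": 0,"rx": 0,"ry": 0,"rz": 0,"jaw": 5}]'

```text
clock: 16.5
tool_pos: [0.4634, 0.1355, 0.0282]
eef_rot: [0.707, 0.707, -0.0, -0.0]
contact_force: [0.3, -0.4, 0.7]
opening: 0.564
finger_force: 0.0
```

Call:
send_rows --motion '[{"x": 0,"y": 0,"z": -1.2,"rx": 0,"ry": 0,"rz": 0,"jaw": 5},{"x": 0,"y": 0,"z": -2,"rx": 0,"ry": 0,"rz": 0,"jaw": 5},{"x": 0,"y": 0,"z": -3,"rx": 0,"ry": 0,"rz": 0,"jaw": 5},{"x": 0,"y": 0,"z": -3,"rx": 0,"ry": 0,"rz": 0,"jaw": 5},{"x": 0,"y": 0,"z": -3,"rx": 0,"ry": 0,"rz": 0,"jaw": 5.5}]'

```text
clock: 17.0
tool_pos: [0.4631, 0.1353, 0.1513]
eef_rot: [0.707, 0.707, -0.0, -0.0]
contact_force: [0.9, 0.3, -0.1]
opening: 0.617
finger_force: 0.0
```

Call:
send_rows --motion '[{"x": -2.5,"y": 1,"z": 0,"rx": 0,"ry": 0,"rz": 0,"jaw": 5.5},{"x": -4,"y": 1.2,"z": 0,"rx": 0,"ry": 0,"rz": 0,"jaw": 5.5},{"x": -4.5,"y": 1.2,"z": 0,"rx": 0,"ry": 0,"rz": 0,"jaw": 5.5},{"x": -4.5,"y": 1.2,"z": 0,"rx": 0,"ry": 0,"rz": 0,"jaw": 5.5},{"x": -4.5,"y": 1.2,"z": 0,"rx": 0,"ry": 0,"rz": 0,"jaw": 5.5}]'

```text
clock: 17.5
tool_pos: [0.5215, -0.0664, 0.1502]
eef_rot: [0.707, 0.707, -0.0, -0.0]
contact_force: [0.8, 0.6, -0.8]
opening: 0.626
finger_force: 0.0
```

Call:
send_rows --motion '[{"x": -4.5,"y": 1.2,"z": 0,"rx": 0,"ry": 0,"rz": 0,"jaw": 5.5},{"x": -4.5,"y": 1.2,"z": 0,"rx": 0,"ry": 0,"rz": 0,"jaw": 5.5},{"x": -4.5,"y": 1.2,"z": 0,"rx": 0,"ry": 0,"rz": 0,"jaw": 5.5},{"x": -3.5,"y": 1.2,"z": 0,"rx": 0,"ry": 0,"rz": 0,"jaw": 5.5},{"x": -2.1,"y": 0.9,"z": 0,"rx": 0,"ry": 0,"rz": 0,"jaw": 5.5}]'

```text
clock: 18.0
tool_pos: [0.5778, -0.2603, 0.1497]
eef_rot: [0.709, 0.705, -0.001, 0.0]
contact_force: [0.1, -1.2, -0.2]
opening: 0.627
finger_force: 0.0
```

```bash
python3 - <<'E'
from h import *
a=snapshot('scene');b=snapshot('side')
v=np.hstack([cv2.resize(a['img'][150:350,200:450],None,fx=1.6,fy=1.6),cv2.resize(b['img'][130:330,230:480],None,fx=1.6,fy=1.6)])
cv2.imwrite('pics/c5.png',v[:,:,::-1])
E
python3 look.py
```

```text
t 18.1 pos [ 0.5783 -0.2605  0.1495] [ 0.709  0.705 -0.001  0.001] open 0.623 F [ 0.4 -0.8  0. ] pad 0.0
```

View pics/c5.png

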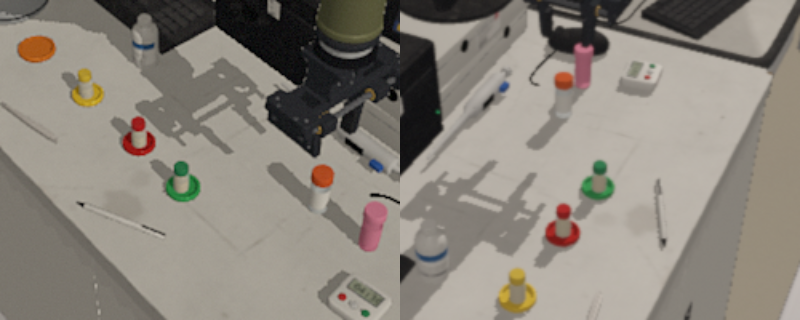

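All three vials stand in their stands (crop: yellow (88,90), red (138,138), green (182,182)). The gripper is above the orange pot (321,185), clear of the pink one (373,225). Take the pot by its cap.

Call:
send_rows --motion '[{"x": 0,"y": 0,"z": 0,"rx": 0,"ry": 0,"rz": 0,"jaw": 5.5},{"x": 0,"y": 0,"z": 1,"rx": 0,"ry": 0,"rz": 0,"jaw": 5.5},{"x": 0,"y": 0,"z": 3,"rx": 0,"ry": 0,"rz": 0,"jaw": 5.5},{"x": 0,"y": 0,"z": 3,"rx": 0,"ry": 0,"rz": 0,"jaw": 5.5},{"x": 0,"y": 0,"z": 2.2,"rx": 0,"ry": 0,"rz": 0,"jaw": 5.5}]'

```text
clock: 18.6
tool_pos: [0.5772, -0.2531, 0.0561]
eef_rot: [0.706, 0.708, -0.001, -0.002]
contact_force: [0.6, -0.3, -0.3]
opening: 0.621
finger_force: 0.0
```

Call:
send_rows --motion '[{"x": 0,"y": 0,"z": 0,"rx": 0,"ry": 0,"rz": 0,"jaw": 5.5},{"x": 0,"y": 0,"z": 0,"rx": 0,"ry": 0,"rz": 0,"jaw": 3.5},{"x": 0,"y": 0,"z": 0,"rx": 0,"ry": 0,"rz": 0,"jaw": 2.5},{"x": 0,"y": 0,"z": 0,"rx": 0,"ry": 0,"rz": 0,"jaw": 2.5},{"x": 0,"y": 0,"z": 0,"rx": 0,"ry": 0,"rz": 0,"jaw": 2.5}]'

```text
clock: 19.1
tool_pos: [0.5793, -0.2557, 0.0595]
eef_rot: [0.707, 0.707, 0.0, 0.001]
contact_force: [0.5, -0.5, 2.6]
opening: 0.342
finger_force: 8.0
```

Call:
send_rows --motion '[{"x": 0,"y": 0,"z": -1,"rx": 0,"ry": 0,"rz": 0,"jaw": 2.5},{"x": 0,"y": 0,"z": -3,"rx": 0,"ry": 0,"rz": 0,"jaw": 2.5},{"x": 0,"y": 0,"z": -3,"rx": 0,"ry": 0,"rz": 0,"jaw": 2.5},{"x": 0,"y": 0,"z": -2,"rx": 0,"ry": 0,"rz": 0,"jaw": 2.5},{"x": 0,"y": 0,"z": -1,"rx": 0,"ry": 0,"rz": 0,"jaw": 2.5}]'

```text
clock: 19.6
tool_pos: [0.5795, -0.2558, 0.1611]
eef_rot: [0.707, 0.707, 0.001, 0.002]
contact_force: [-0.0, -0.2, -0.6]
opening: 0.346
finger_force: 8.0
```

Call:
send_rows --motion '[{"x": 2.5,"y": -0.82,"z": 0,"rx": 0,"ry": 0,"rz": 0,"jaw": 2.5},{"x": 4,"y": -0.82,"z": 0,"rx": 0,"ry": 0,"rz": 0,"jaw": 2.5},{"x": 4.2,"y": -0.82,"z": 0,"rx": 0,"ry": 0,"rz": 0,"jaw": 2.5},{"x": 4.2,"y": -0.82,"z": 0,"rx": 0,"ry": 0,"rz": 0,"jaw": 2.5},{"x": 4.2,"y": -0.82,"z": 0,"rx": 0,"ry": 0,"rz": 0,"jaw": 2.5}]'

```text
clock: 20.1
tool_pos: [0.5366, -0.0632, 0.1582]
eef_rot: [0.707, 0.707, -0.0, -0.0]
contact_force: [0.8, 0.8, -0.7]
opening: 0.344
finger_force: 8.0
```

Call:
send_rows --motion '[{"x": 4.2,"y": -0.82,"z": 0,"rx": 0,"ry": 0,"rz": 0,"jaw": 2.5},{"x": 4.2,"y": -0.82,"z": 0,"rx": 0,"ry": 0,"rz": 0,"jaw": 2.5},{"x": 4.2,"y": -0.82,"z": 0,"rx": 0,"ry": 0,"rz": 0,"jaw": 2.5},{"x": 4.2,"y": -0.82,"z": 0,"rx": 0,"ry": 0,"rz": 0,"jaw": 2.5},{"x": 4.2,"y": -0.82,"z": 0,"rx": 0,"ry": 0,"rz": 0,"jaw": 2.5}]'

```text
clock: 20.6
tool_pos: [0.4957, 0.1469, 0.1582]
eef_rot: [0.707, 0.707, -0.0, -0.0]
contact_force: [0.8, -0.1, -0.2]
opening: 0.347
finger_force: 8.0
```

```bash
python3 look.py
python3 - <<'E'
from h import *
a=snapshot('scene');b=snapshot('side')
cv2.imwrite('pics/c6.png',np.hstack([cv2.resize(a['img'][90:240,140:310],None,fx=2.3,fy=2.3),cv2.resize(b['img'][280:480,130:357],None,fx=1.725,fy=1.725)])[:,:,::-1])
print('stand-only scene bench',plane(a,(205,163),0),plane(a,(232,150),0.05),'side',plane(b,(252,395),.06),plane(b,(225,372),.06),plane(b,(252,395),.1))
E
```

```text
t 20.6 pos [0.4957 0.1469 0.1582] [ 0.707  0.707 -0.    -0.   ] open 0.347 F [ 0.8 -0.1 -0.2] pad 8.0
stand-only scene bench [0.47007276 0.37339759 0.        ] [0.52641027 0.31702328 0.05      ] side [0.43564636 0.37939819 0.06      ] [0.50318158 0.35891086 0.06      ] [0.41884267 0.40187098 0.1       ]
```

View pics/c6.png

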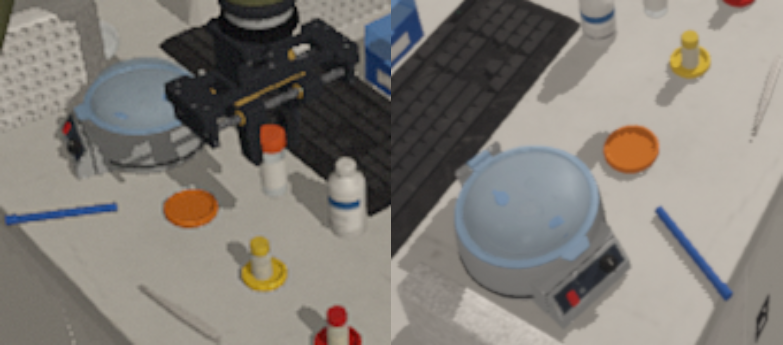

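Bowl rim and orange stand are about 5 cm or more apart at (237,376) in the side view, so the body clears. Orange stand at crop (190,208); pot hangs upright.

Call:
send_rows --motion '[{"x": 4.2,"y": -0.82,"z": 0,"rx": 0,"ry": 0,"rz": 0,"jaw": 2.5},{"x": 4,"y": -0.82,"z": 0,"rx": 0,"ry": 0,"rz": 0,"jaw": 2.5},{"x": 3,"y": -0.82,"z": 0,"rx": 0,"ry": 0,"rz": 0,"jaw": 2.5},{"x": 2,"y": -0.82,"z": 0,"rx": 0,"ry": 0,"rz": 0,"jaw": 2.5},{"x": 0,"y": 0,"z": 0,"rx": 0,"ry": 0,"rz": 0,"jaw": 2.5}]'

```text
clock: 21.2
tool_pos: [0.4619, 0.2812, 0.1584]
eef_rot: [0.705, 0.709, 0.001, -0.001]
contact_force: [0.8, 0.6, 0.6]
opening: 0.347
finger_force: 8.0
```

Call:
send_rows --motion '[{"x": 0,"y": 0,"z": 1,"rx": 0,"ry": 0,"rz": 0,"jaw": 2.5},{"x": 0,"y": 0,"z": 3,"rx": 0,"ry": 0,"rz": 0,"jaw": 2.5},{"x": 0,"y": 0,"z": 3,"rx": 0,"ry": 0,"rz": 0,"jaw": 2.5},{"x": 0,"y": 0,"z": 1,"rx": 0,"ry": 0,"rz": 0,"jaw": 2.5},{"x": 0,"y": 0,"z": 0,"rx": 0,"ry": 0,"rz": 0,"jaw": 2.5}]'

```text
clock: 21.7
tool_pos: [0.4633, 0.2751, 0.0767]
eef_rot: [0.708, 0.706, -0.002, 0.0]
contact_force: [-0.8, -0.1, 0.2]
opening: 0.345
finger_force: 8.0
```

```bash
python3 - <<'E'
from h import *
a=snapshot('scene');b=snapshot('side')
r=[]
for d,c in((a,(222,165)),(b,(269,345))):
    q=[x for x in blobs(d['img'],'orange',20) if np.hypot(*(x[1]-c))<45];print([(x[0],np.round(x[1]),x[2]) for x in q]); r.append(min(q,key=lambda x:x[1][1])[1])
print(tri(a,r[0],b,r[1]))
E
python3 look.py
```

```text
[(109, array([220., 157.]), array([215, 152,  11,  11], dtype=int32)), (225, array([223., 182.]), array([211, 173,  24,  16], dtype=int32))]
[(168, array([265., 339.]), array([259, 330,  14,  17], dtype=int32)), (498, array([269., 369.]), array([253, 354,  32,  26], dtype=int32))]
(array([0.46690735, 0.27764229, 0.08008908]), np.float64(0.00025407417801688657))
t 21.8 pos [0.4642 0.2768 0.0787] [ 0.708  0.707 -0.     0.   ] open 0.348 F [-0.3 -0.2 -0.6] pad 8.0
```

Commanded z is 0.078 and the floor is at 0.062, so 1.6 cm to go.

Call:
send_rows --motion '[{"x": 0,"y": 0,"z": 0.8,"rx": 0,"ry": 0,"rz": 0,"jaw": 2.5},{"x": 0,"y": 0,"z": 0.4,"rx": 0,"ry": 0,"rz": 0,"jaw": 2.5},{"x": 0,"y": 0,"z": 0.2,"rx": 0,"ry": 0,"rz": 0,"jaw": 2.5},{"x": 0,"y": 0,"z": 0.1,"rx": 0,"ry": 0,"rz": 0,"jaw": 2.5},{"x": 0,"y": 0,"z": 0,"rx": 0,"ry": 0,"rz": 0,"jaw": 2.5}]'

```text
clock: 22.3
tool_pos: [0.4637, 0.2777, 0.0635]
eef_rot: [0.707, 0.707, 0.0, -0.0]
contact_force: [-0.4, -0.4, 1.3]
opening: 0.348
finger_force: 8.0
```

Call:
send_rows --motion '[{"x": 0,"y": 0,"z": 0.1,"rx": 0,"ry": 0,"rz": 0,"jaw": 2.5},{"x": 0,"y": 0,"z": 0,"rx": 0,"ry": 0,"rz": 0,"jaw": 2.5},{"x": 0,"y": 0,"z": 0,"rx": 0,"ry": 0,"rz": 0,"jaw": 2.5},{"x": 0,"y": 0,"z": 0,"rx": 0,"ry": 0,"rz": 0,"jaw": 2.5},{"x": 0,"y": 0,"z": 0,"rx": 0,"ry": 0,"rz": 0,"jaw": 2.5}]'

```text
clock: 22.8
tool_pos: [0.4642, 0.2777, 0.0632]
eef_rot: [0.707, 0.707, 0.001, 0.0]
contact_force: [0.1, -0.7, 8.2]
opening: 0.345
finger_force: 8.0
```

Seated at 8 N. Release and lift.

Call:
send_rows --motion '[{"x": 0,"y": 0,"z": 0,"rx": 0,"ry": 0,"rz": 0,"jaw": 3.5},{"x": 0,"y": 0,"z": 0,"rx": 0,"ry": 0,"rz": 0,"jaw": 4.5},{"x": 0,"y": 0,"z": 0,"rx": 0,"ry": 0,"rz": 0,"jaw": 5.5},{"x": 0,"y": 0,"z": 0,"rx": 0,"ry": 0,"rz": 0,"jaw": 5.5},{"x": 0,"y": 0,"z": 0,"rx": 0,"ry": 0,"rz": 0,"jaw": 5.5}]'

```text
clock: 23.3
tool_pos: [0.4635, 0.2775, 0.0621]
eef_rot: [0.707, 0.707, -0.0, -0.0]
contact_force: [1.3, -0.1, -0.0]
opening: 0.625
finger_force: 0.0
```

Call:
send_rows --motion '[{"x": 0,"y": 0,"z": -1.2,"rx": 0,"ry": 0,"rz": 0,"jaw": 5.5},{"x": 0,"y": 0,"z": -3,"rx": 0,"ry": 0,"rz": 0,"jaw": 5.5},{"x": 0,"y": 0,"z": -4,"rx": 0,"ry": 0,"rz": 0,"jaw": 5.5},{"x": 0,"y": 0,"z": -4,"rx": 0,"ry": 0,"rz": 0,"jaw": 5.5},{"x": 0,"y": 0,"z": -3,"rx": 0,"ry": 0,"rz": 0,"jaw": 5.5}]'

```text
clock: 23.8
tool_pos: [0.4639, 0.2778, 0.2175]
eef_rot: [0.707, 0.707, 0.001, 0.0]
contact_force: [1.0, 0.2, 0.2]
opening: 0.625
finger_force: 0.0
```

```bash
python3 look.py
python3 - <<'E'
from h import *
a=snapshot('scene');b=snapshot('side')
cv2.imwrite('pics/c7.png',np.hstack([cv2.resize(a['img'][120:370,190:460],None,fx=1.45,fy=1.45),cv2.resize(b['img'][140:390,200:470],None,fx=1.45,fy=1.45)])[:,:,::-1])
E
```

```text
t 23.8 pos [0.4639 0.2778 0.2175] [0.707 0.707 0.001 0.   ] open 0.625 F [1.  0.2 0.2] pad 0.0
```

View pics/c7.png

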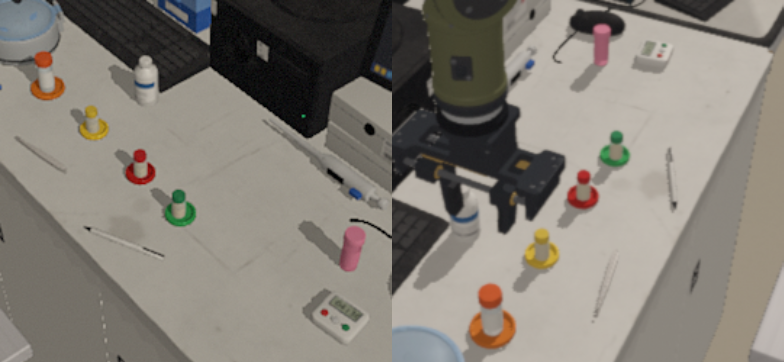

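All four stand upright in their stands (left crop: pot (45,75), yellow (92,122), red (140,165), green (179,207)). The bottle (147,80) and timer (341,315) are undisturbed. Handing in.

```bash
python3 -c "
from plant import *
print(finish_job())"
```

```text
the job is handed in; nothing more can be done
None
```

The job is handed in at about 24 s: the red, green and yellow vials and the orange-capped pot each stand upright, released, in their matching stands, and the white bottle and timer were left alone.

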